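# Fit the front lens of a stereo microscope objective

### The job

Fit the front lens to the microscope objective that stands nose-up in the lens vice: lift the lens off the cork pad and lower it, level and dome up, into the bore of the nose until it lies flat on its seat. Then put the retaining ring over the nose and screw it down clockwise until it is snug on the glass, finger-tight, neither loose nor forced. Be gentle with the glass, do not drop it, and leave the eyepiece, torch and bottle on the bench undisturbed.

Things in the scene. Friction and masses are not known exactly. Their poses are not given: they have to be found in the camera images.
- cell: Microscope objective, white barrel 51 mm across, nose up in a lens vice (bed 100 x 150 x 12 mm, jaws to 38 mm high); fixed. Origin on the bench on the objective's axis, z up. Its dark nose is a tube of 44 mm outer, 39.6 mm inner diameter, from 61 to 82 mm above the bench, with a coarse right-hand three-start thread outside (ribs to 50 mm diameter, lead 18 mm a turn).
- rim (a point): Centre of the mouth of the nose, at rim height, 82 mm above the bench. Inside the bore the lens's seat is a stiff spring washer (25 N per mm, 3 N to start it, 2.5 mm travel) that lies 4.5 to 7.5 mm below the rim: how deep is not known beforehand.
- lens: Loose glass lens lying dome up on the cork pad: disc 38 mm across, 10 mm thick at its blackened edge, lower edge chamfered 1.5 mm, top domed by 2 mm, 27 to 45 g. Origin at the centre of its flat underside, z up. When seated its edge stands 2.5 to 5.5 mm above the rim.
- ring: Loose aluminium retaining ring (a cap ring), top up: knurled side 57 mm across, 15.5 mm high, 32 mm opening in its top, 52 mm bore below, 38 to 77 g. Origin at the centre of its underside, z up. Three unmarked lugs inside its lower edge ride in the thread. Pressed lightly and turned clockwise it sinks 5 mm per 100 degrees and catches within 120 degrees; held too high it does not catch.
- ring_top (a point): Centre of the ring's top face. Its flange, 3 mm thick, meets the glass 40 to 110 degrees after the thread catches: under a light press (5 N) the ring then stops sinking and pushes back. About 25 degrees later the 1.2 mm play of the thread is used up and it sinks again, pulling away from fingers kept at one height; from there each degree adds 1.2 N on the glass. Snug is 10 to 30 N.
- cork_pad: Cork pad 100 x 100 x 6 mm on which the lens lies, fixed. Origin at the centre of its underside.
- rubber_mat: Black rubber mat 120 x 120 x 3 mm on which the ring lies, fixed. Origin at the centre of its underside.
- eyepiece: Bystander: black eyepiece standing on the bench, 42 mm across, 60 mm tall; origin at the centre of its underside.
- torch: Bystander: dark metal torch lying on the bench, 110 mm long along its x axis, 28 mm high; origin under its body.
- cleaner: Bystander: small white bottle of lens cleaner, 38 mm across, 85 mm tall; origin at the centre of its underside.
Mind the look-alikes: they are no part of the job. Of the things like the lens, leave any that is pink; of the rest the larger one is meant.

How it is judged:
By the outcome, as a careful person would: the job done as asked, in the order asked, and still so for the second after the job is handed in, with the robot touching nothing.
It also fails if it takes over 72 s, if anything falls off the work surface, if the arm or the gripper's body presses on something with over 40 N, if the wrist force passes 120 N, or if a joint passes its speed limit or range.

### The arm

A 7-joint arm with a two-finger parallel gripper is mounted at the origin on the work surface. World frame = base frame: x ahead of the robot, y to its left, z up, the work surface at z = 0. Lengths are in m, angles in rad, forces in N, time in s.
With the tool pointing down it reaches from about 0.35 to 0.9 m from the base axis. Payload 8.1 kg.
Tool frame: the origin (TCP) lies on the centre line of the jaws, within the pads' length; the fingertips stand ctrl.tip_extent ahead of it and the grasp point (between the pads) lies 3 mm ahead of it (ctrl.tip_extent is the distance from the TCP to the fingertips, in m); z points along the fingers, y is the line along which they close (so a half turn about z gives the same grasp; the last joint's range is limited). The gripper opens to 92 mm and grips with 3 to 60 N. Pads are 19 mm wide; open, the fingers measure 130 mm over their backs; the gripper's body (75 mm by 190 mm) begins 47 mm behind the grasp point.
Start: joints at [1.183, 0.434, 0.025, 1.573, -0.012, 1.134, -0.075], TCP at [0.176, -0.6, 0.249] pointing down, gripper open.
Joint ranges: [-2.62, 2.62], [-0.44, 2.09], [-1.27, 1.32], [0.08, 2.57], [-1.32, 4.46], [0.12, 2], [-2.74, 2.74]. Speed limits (rad/s): [2.22, 2.22, 3.01, 3.01, 3.14, 3.14, 3.14].

### API

Orientations are given as a unit quaternion [x, y, z, w].
In Python, from cell import ctrl gives the robot as it stands. The module is installed in compiled form; this text tells all that it offers.
- The arm moves only by the tool servo_tool, never from a script. Its arguments are lists of equal length, an entry for each row: "dp": the shift along the tool's x, y, z in cm, a list of three; "twist": the turn about the tool's z in degrees; "fingers": the closure in counts, from 0 (fully open) to 255 (shut). A call has 1 to 8 rows; each row is the pose to reach, as a shift and turn from the pose commanded when the call began, along the tool's axes at that moment; what a row does not reach only later rows make up. A row lasts 1/8 s, in which the tool goes at most 62.5 mm and 10.7 degrees, less where a joint would pass 70% of its speed; a pose out of reach is approached as far as the arm can. A call with a gripper value outside its range is refused whole. The fingers move at their own pace and stop on an object; "grip_force" is the grip in N (left out, the last holds). Time passes only in rows, so rows that repeat a pose let the fingers close. It gives the time, the measured TCP pose, the force, the opening and the grip force at its end, in the units of the state.
- ctrl.sense(): the state, without advancing time (a new reading comes with each control period).
- ctrl.capture(name): name is "side" or "top"; returns a dict with "frame" (420x560x3 uint8, red, green, blue), "fov_y" (degrees; the focal length in pixels is half the picture's height over the tangent of half this angle, whatever the lens; pixels are square), "cx", "cy" (the principal point, pixels), "origin" and "rotation" of the camera in the world. Camera axes: x right, y up, looking along -z (the intrinsics and any distortion apply to the point x, -y, -z); pixel columns grow to the right and rows downward; lengths in m; the calibration is good to about 2 mm. A picture is of the moment at which its call begins. There is no depth.
- ctrl.close_job(): hands the job in; it is judged then, once.
Trained networks look in the newest picture that a camera, given by its name, has taken for a name from the list of things; names that differ only in an ending like _2 or _b are one class to them, and where a whole thing is asked for, a point or a joint stands for the part that bears it (a point fixed in the world has none). Each returns a list of dicts, best first, with "confidence" (0 to 1); they miss things now and then, are a little off and sometimes report something else, mostly with a low value. They report only what shows in the picture. A call takes as long as a camera call. They do not tell look-alikes from the thing itself.
- ctrl.masks_of(query, camera): "pixels" (420x560 bool, what is visible of it) and "position" ([column, row] in pixels, amid what is visible of it).
The state is a dict: "clock": time; "joint_positions": joint angles; "qvel": joint speeds; "joint_efforts": joint torques, N m; "eef_pos": TCP position; "eef_rot": TCP orientation; "force": force on the tool from outside, world axes, zero at the start; "ft_torque": the same for the moment, N m; "gripper_width": finger opening in m; "finger_force": force on a finger pad.
Only numpy, scipy, OpenCV 4.12 (cv2) and the standard library are available. Lean on these libraries where they do the work, as an engineer would, in place of code of your own. Each camera call takes 0.05 s, during which the arm holds its last target. There are 200 camera calls.

## Working session

There is one attempt and no reset: what is moved stays moved. The work goes in short steps, Python scripts to look and compute and a tool call to move; the robot and the scene stay as the last step left them, time stands still between calls to the robot, and variables do not carry over. Pictures are saved under pics/ and viewed, at most 10 in all, crops included, and the job is handed in when it is done.

Besides the shell and the picture viewer there is one more tool, called after ">>>" as name([rows], argument=value, ...), one row to a line, values as JSON. servo_tool: Moves the arm, as the interface text tells. Its arguments: {"type":"object","properties":{"dp":{"type":"array","items":{"type":"array","items":{"type":"number"}}},"twist":{"type":"array","items":{"type":"number"}},"fingers":{"type":"array","items":{"type":"number"}},"grip_force":{"type":"number"}},"required":["dp","twist","fingers"]}

```bash
mkdir -p pics; cat > h.py <<'E'
import numpy as np, cv2
from cell import ctrl
def ray(c,uv):
    f=c["frame"].shape[0]/2/np.tan(np.radians(c["fov_y"])/2)
    d=np.array([(uv[0]-c["cx"])/f,-(uv[1]-c["cy"])/f,-1.]) 
    R=np.array(c["rotation"])
    if R.size==4:
        from scipy.spatial.transform import Rotation as Ro
        R=Ro.from_quat(R).as_matrix()
    return np.array(c["origin"]),R@d
def at(c,uv,z):
    o,d=ray(c,uv); return o+d*(z-o[2])/d[2]
def proj(c,p):
    R=np.array(c["rotation"])
    f=c["frame"].shape[0]/2/np.tan(np.radians(c["fov_y"])/2)
    q=R.T@(np.array(p)-np.array(c["origin"])); return np.array([c["cx"]+f*q[0]/-q[2],c["cy"]-f*q[1]/-q[2]])
E
python3 - <<'E'
from h import *
s=ctrl.sense();print(s,ctrl.tip_extent)
for n in("top","side"):
    c=ctrl.capture(n);cv2.imwrite(f"pics/{n}0.png",c["frame"][:,:,::-1])
    print(n,{k:v for k,v in c.items() if k!="frame"})
    for q in("lens","ring","cell","rim","cork_pad","rubber_mat"):
        for m in ctrl.masks_of(q,n):
            ys,xs=np.nonzero(m["pixels"]);
            print(q,round(m["confidence"],2),m["position"],len(xs),(xs.min(),xs.max(),ys.min(),ys.max()) if len(xs) else"")
E
```

```text
{'clock': 0.0, 'joint_positions': array([ 1.18337495,  0.43520627,  0.02498024,  1.57411508, -0.01162674,
        1.13398341, -0.07507536]), 'qvel': array([ 0.00070968,  0.00161815,  0.00157771,  0.00098483, -0.00163871,
       -0.00051056,  0.00291393]), 'joint_efforts': array([-7.57883881e-04, -6.67857599e+01,  9.84205417e-01, -3.14459109e+01,
       -6.06827508e-02,  4.27945016e-02,  1.99574233e-04]), 'eef_pos': array([ 0.17543217, -0.59937091,  0.24794845]), 'eef_rot': array([ 9.89880911e-01,  1.41898447e-01, -1.70688847e-04, -7.64595745e-04]), 'force': array([ 0.54400593, -0.36332845, -0.49901097]), 'ft_torque': array([ 0.02340378,  0.04270586, -0.02454742]), 'finger_force': 0.0, 'gripper_width': 0.0920414621207057} 0.022
top {'fov_y': 51.393596248097325, 'cx': 274.5753980070873, 'cy': 210.76606711266274, 'origin': array([ 0.56215065, -0.00194381,  0.95355369]), 'rotation': array([-0.03124698,  0.0205574 ,  0.7070524 , -0.70617132])}
lens 0.79 [404.3, 198.5] 251 (np.int64(393), np.int64(410), np.int64(193), np.int64(210))
lens 0.75 [391.1, 254.6] 230 (np.int64(379), np.int64(396
[... 1015 characters left out ...]
int64(275), np.int64(300), np.int64(351), np.int64(375))
ring 0.95 [184.9, 201.7] 433 (np.int64(168), np.int64(194), np.int64(193), np.int64(212))
ring 0.51 [250.4, 269.2] 3733 (np.int64(203), np.int64(296), np.int64(229), np.int64(304))
cell 0.91 [249.0, 268.4] 3916 (np.int64(202), np.int64(296), np.int64(229), np.int64(305))
rim 0.6 [278.4, 372.0] 3486 (np.int64(235), np.int64(328), np.int64(332), np.int64(411))
rim 0.59 [249.7, 265.0] 3932 (np.int64(203), np.int64(296), np.int64(229), np.int64(304))
rubber_mat 0.74 [339.1, 228.5] 635 (np.int64(326), np.int64(345), np.int64(204), np.int64(245))
rubber_mat 0.66 [195.6, 206.2] 1255 (np.int64(152), np.int64(224), np.int64(185), np.int64(226))
```

```bash
sed -i 's/^def proj.*/&\n    from scipy.spatial.transform import Rotation as Ro/; s/^    R=np.array(c\["rotation"\])$/    R=np.array(c["rotation"])/' h.py; python3 - <<'E'
s=open('h.py').read()
i=s.index("def proj"); s=s[:i]+s[i:].replace('R=np.array(c["rotation"])','R=Ro.from_quat(c["rotation"]).as_matrix()')
open('h.py','w').write(s)
import cv2
a=cv2.imread('pics/top0.png')
cv2.imwrite('pics/top0b.png',cv2.resize(a[140:350,120:430],None,fx=2.55,fy=2.55,interpolation=cv2.INTER_CUBIC))
E
```

```text
(no output)
```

View pics/top0b.png

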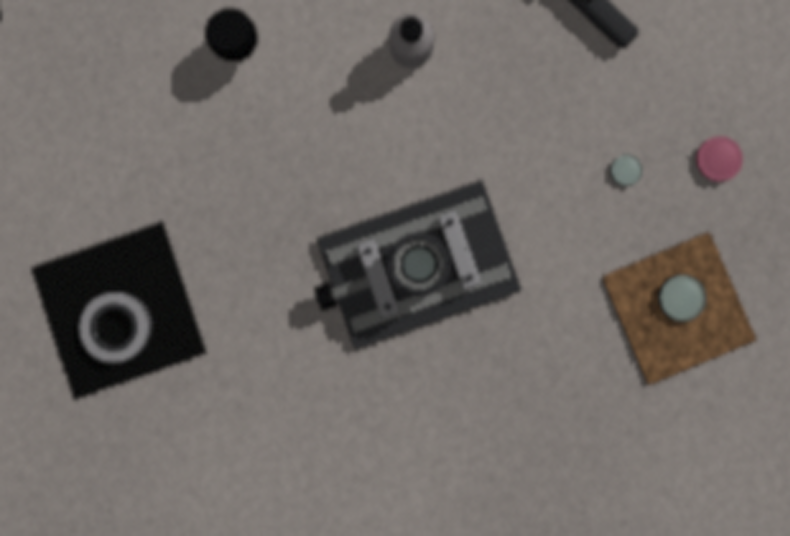

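View pics/side0.png

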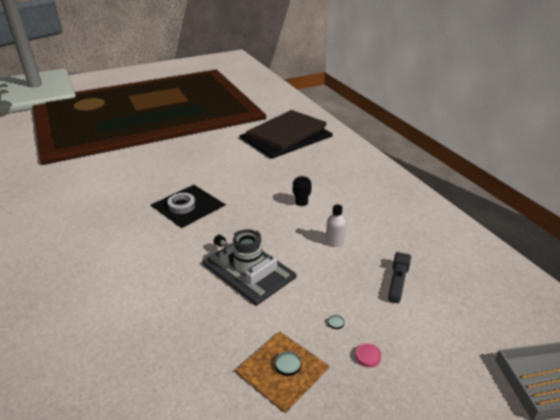

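```bash
python3 - <<'E'
from h import *
C={n:ctrl.capture(n) for n in("top","side")}
out=[]
def cc(n,win,fn):
    im=C[n]["frame"].astype(int);x0,x1,y0,y1=win
    w=im[y0:y1,x0:x1];m=fn(w).astype(np.uint8)
    k,l,st,ce=cv2.connectedComponentsWithStats(m)
    i=1+np.argmax(st[1:,4]);return ce[i]+[x0,y0],st[i]
green=lambda w:(w[...,1]>w[...,0]+8)&(w.sum(2)>200)
for nm,n,win,z in(("lens","top",(372,402,240,275),.017),("lens","side",(270,308,345,380),.017),("small","top",(355,375,195,217),.008),("small","side",(322,348,312,332),.008)):
    u,s=cc(n,win,green);print(nm,n,u.round(1),s[2:],at(C[n],u,z).round(4))
# ring bright on black mat
br=lambda w:w.sum(2)>210
for n,win in(("top",(149,182,250,285)),("side",(165,198,190,215))):
    u,s=cc(n,win,br);print("ring",n,u.round(1),s[2:],at(C[n],u,.0185).round(4))
# projections check of the nose: rim guess from crops
for n,u in(("top",(120+419/2.55,140+264/2.55)),("side",(247,238))):
    print("rim",n,at(C[n],u,.082).round(4))
a=cv2.resize(C["top"]["frame"][225:265,262:312],None,fx=8,fy=8,interpolation=cv2.INTER_CUBIC)
b=cv2.resize(C["side"]["frame"][225:265,225:275],None,fx=8,fy=8,interpolation=cv2.INTER_CUBIC)
c=cv2.resize(C["side"]["frame"][305:385,255:395],None,fx=2.857,fy=2.857,interpolation=cv2.INTER_CUBIC)
d=cv2.resize(C["top"]["frame"][190:270,355:415],None,fx=2.857,fy=2.857,interpolation=cv2.INTER_CUBIC)
e=np.zeros((600,800,3),np.uint8);e[:320,:400]=a;e[:320,400:]=b;e[330:330+c.shape[0],:400]=c[:, :400];e[330:330+d.shape[0],420:420+d.shape[1]]=d
cv2.imwrite("pics/crop1.png",e[:,:,::-1])
E
```

```text
lens top [387.  256.4] [ 15  16 188] [ 0.5332 -0.227   0.017 ]
lens side [287.6 362.5] [ 24  20 399] [ 0.5308 -0.2305  0.017 ]
small top [365.2 206.5] [11 10 84] [ 0.6405 -0.1841  0.008 ]
small side [335.6 321.4] [ 16  12 148] [ 0.6384 -0.187   0.008 ]
ring top [164.7 267.9] [ 28  27 349] [0.5089 0.2469 0.0185]
ring side [179.8 200.4] [ 30  24 475] [0.5055 0.2473 0.0185]
rim top [ 0.5607 -0.0081  0.082 ]
rim side [ 0.5597 -0.0125  0.082 ]
```

View pics/crop1.png

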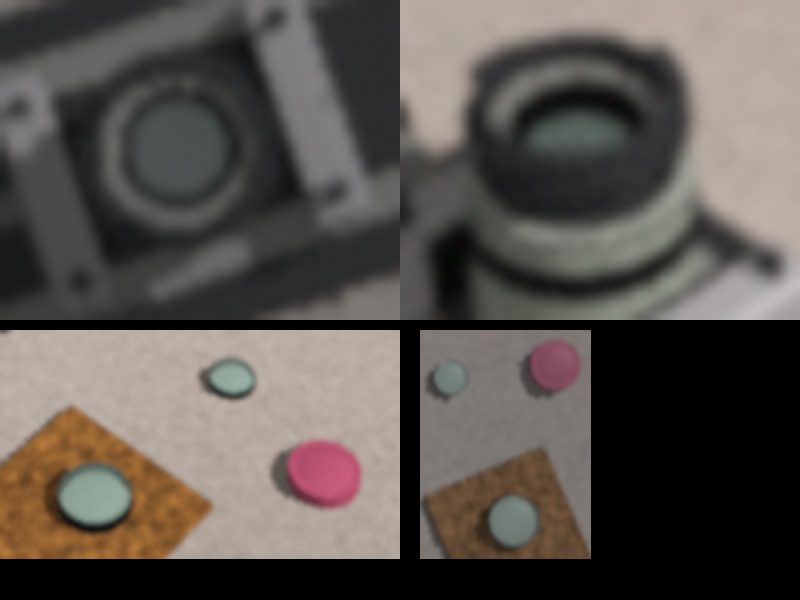

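>>> servo_tool([
  [44.6,-25.6,12],
  [44.6,-25.6,12],
  [44.6,-25.6,12],
  [44.6,-25.6,12],
  [44.6,-25.6,12],
  [44.6,-25.6,12],
  [44.6,-25.6,12],
  [44.6,-25.6,12],
], twist=[0,0,0,0,0,0,0,0], fingers=[0,0,0,0,0,0,0,0], grip_force=3)

```text
clock: 1.8
eef_pos: [0.5141, -0.2473, 0.1349]
eef_rot: [0.99, 0.142, 0.0, 0.0]
force: [0.5, -1.3, 0.9]
gripper_width: 0.0915
finger_force: 0.0
```

>>> servo_tool([
  [0,0,0],
  [0,0,0],
], twist=[0,0], fingers=[60,60])

```text
clock: 2.05
eef_pos: [0.5126, -0.2489, 0.135]
eef_rot: [0.99, 0.142, -0.0, 0.0]
force: [-0.0, -1.0, 0.4]
gripper_width: 0.0758
finger_force: 0.0
```

```bash
python3 - <<'E'
from h import *
s=ctrl.sense();print(s["clock"],s["eef_pos"],s["joint_positions"].round(3),s["gripper_width"])
im=[]
for n in("top","side"):
    c=ctrl.capture(n);
    u=proj(c,s["eef_pos"]-[0,0,.022]).round().astype(int);print(n,u)
    f=c["frame"].copy();x,y=u
    im.append(cv2.resize(f[y-40:y+40,x-40:x+40],(400,400),interpolation=cv2.INTER_CUBIC));cv2.drawMarker(im[-1],(202,202),(255,0,0),0,20)
cv2.imwrite("pics/g1.png",np.hstack(im)[:,:,::-1])
E
```

```text
2.05 [ 0.51257499 -0.24885706  0.13502056] [ 0.435  0.47  -0.106  1.834  0.065  0.842 -0.989] 0.07579180210738094
top [411 269]
side [281 332]
```

View pics/g1.png

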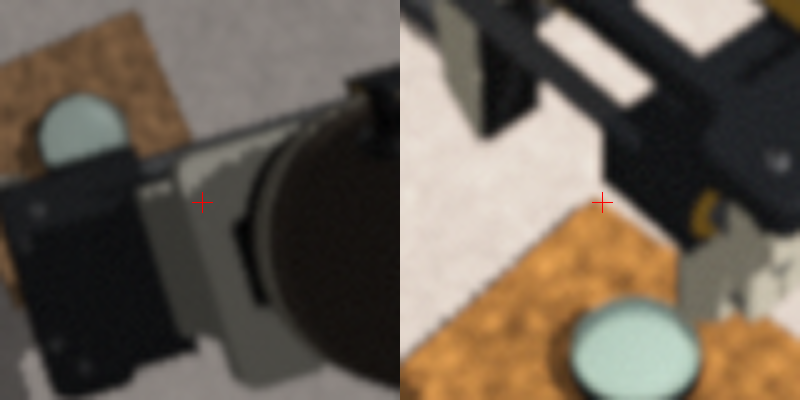

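>>> servo_tool([
  [2.4,-1.4,2],
  [2.4,-1.4,6],
  [2.4,-1.4,9],
  [2.4,-1.4,10],
  [2.4,-1.4,10],
  [2.4,-1.4,10],
], twist=[0,0,0,0,0,0], fingers=[60,60,60,100,125,125])

```text
clock: 2.9
eef_pos: [0.5326, -0.2292, 0.0365]
eef_rot: [0.99, 0.141, 0.001, 0.001]
force: [-0.4, 0.4, 0.4]
gripper_width: 0.0483
finger_force: 0.0
```

>>> servo_tool([
  [0,0,0],
  [0,0,0],
  [0,0,0],
  [0,0,0],
], twist=[0,0,0,0], fingers=[145,152,160,160])

```text
clock: 3.4
eef_pos: [0.5323, -0.2285, 0.0355]
eef_rot: [0.99, 0.142, 0.0, 0.0]
force: [-0.2, -0.8, 4.2]
gripper_width: 0.0379
finger_force: 3.0
```

>>> servo_tool([
  [0,0,0],
  [0,0,0],
  [0,0,0],
  [0,0,0],
  [0,0,0],
  [0,0,0],
  [0,0,0],
  [0,0,0],
], twist=[0,0,10,20,30,40,50,60], fingers=[120,120,120,120,120,120,120,120])

```text
clock: 4.4
eef_pos: [0.5317, -0.2283, 0.0349]
eef_rot: [0.927, -0.375, -0.0, 0.0]
force: [-0.6, -0.3, 0.7]
gripper_width: 0.0485
finger_force: 0.0
```

>>> servo_tool([
  [0,0,0],
  [0,0,0],
  [0,0,0],
  [0,0,0],
  [0,0,0],
  [0,0,0],
  [0,0,0],
], twist=[10,20,30,30,30,30,30], fingers=[120,120,120,130,145,152,160])

```text
clock: 5.28
eef_pos: [0.5318, -0.2285, 0.0351]
eef_rot: [0.801, -0.599, -0.0, -0.0]
force: [-0.7, 0.4, -0.0]
gripper_width: 0.0373
finger_force: 3.0
```

```bash
python3 - <<'E'
from h import *
s=ctrl.sense();print(s["clock"],s["eef_pos"],s["eef_rot"].round(3),s["joint_positions"].round(3),s["gripper_width"],s["force"],s["finger_force"],s["ft_torque"])
E
```

```text
5.275 [ 0.53181419 -0.22851334  0.03510446] [ 0.801 -0.599 -0.    -0.   ] [ 0.08   0.636  0.337  1.91  -0.33   0.65  -2.236] 0.037288326872106745 [-0.68818399  0.44450882 -0.00316543] 2.999906949698925 [ 0.12934426 -0.02187729 -0.00871303]
```

>>> servo_tool([
  [0,0,0],
  [0,0,0],
  [0,0,-1],
  [0,0,-4],
  [0,0,-8],
  [0,0,-12],
  [0,0,-12],
  [0,0,-12],
], twist=[0,0,0,0,0,0,0,0], fingers=[165,165,165,165,165,165,165,165], grip_force=6)

```text
clock: 6.28
eef_pos: [0.5317, -0.2281, 0.1552]
eef_rot: [0.8, -0.6, -0.0, -0.0]
force: [-1.0, 0.8, -1.1]
gripper_width: 0.0374
finger_force: 6.0
```

```bash
python3 - <<'E'
from h import *
from scipy.optimize import minimize
s=ctrl.sense();print(s["clock"],s["eef_pos"],s["eef_rot"].round(3),s["joint_positions"].round(3),s["gripper_width"],s["force"],s["finger_force"])
C={n:ctrl.capture(n) for n in("top","side")}
g0={n:cv2.cvtColor(cv2.imread(f"pics/{n}0.png"),cv2.COLOR_BGR2GRAY).astype(float) for n in C}
t=np.linspace(0,2*np.pi,180,endpoint=False)
from scipy.ndimage import map_coordinates
def P(c,pts): return np.array([proj(c,p) for p in pts])
def fit(n,z,r1,x0,sgn):  # dark/bright step across circle of radius r1 at height z
    best=[]
    for dx in np.arange(-.005,.0051,.0005):
        for dy in np.arange(-.005,.0051,.0005):
            v=[]
            for r in(r1-.002,r1+.002):
                p=P(C[n],np.c_[x0[0]+dx+r*np.cos(t[::6]),x0[1]+dy+r*np.sin(t[::6]),np.full(30,z)])
                v.append(map_coordinates(g0[n],[p[:,1],p[:,0]],order=1))
            d=sgn*(v[1]-v[0]);best.append((np.mean(np.clip(d,-25,25)),x0[0]+dx,x0[1]+dy))
    best.sort(reverse=True);b=np.array(best[:6]);return b.mean(0).round(4)
print("rim outer? bore edge top", fit("top",.077,.0188,(.560,-.0095),-1), fit("top",.076,.0145,(.560,-.0095),1))
print("side bore edge", fit("side",.082,.0198,(.560,-.0115),-1))
print("lens top", fit("top",.016,.019,(.5332,-.227),-1))
print("ring top outer", fit("top",.0185,.0285,(.509,.2469),-1),"hole",fit("top",.0185,.016,(.509,.2469),1))
print("ring side", fit("side",.0185,.0285,(.5055,.2473),-1),"hole",fit("side",.0185,.016,(.5055,.2473),1))
E
```

```text
6.275 [ 0.53167416 -0.2281319   0.15515874] [ 0.8 -0.6 -0.  -0. ] [ 0.012  0.473  0.423  1.826 -0.242  0.893 -2.31 ] 0.03735217518533007 [-0.99928467  0.83053553 -1.14189653] 5.999962761998177
rim outer? bore edge top [ 1.97838e+01  5.61200e-01 -7.50000e-03] [ 1.63017e+01  5.61600e-01 -7.60000e-03]
side bore edge [ 1.43457e+01  5.58100e-01 -1.35000e-02]
lens top [23.902   0.5329 -0.2268]
ring top outer [25.      0.5113  0.2486] hole [25.      0.5082  0.2493]
ring side [24.4376  0.5087  0.2469] hole [20.5229  0.5102  0.2426]
```

>>> servo_tool([
  [-4,-1.8,0],
  [-8,-3.5,0],
  [-12,-5.3,0],
  [-16,-7,0],
  [-20.2,-8.8,0],
  [-20.2,-8.8,0],
  [-20.2,-8.8,0],
  [-20.2,-8.8,0],
], twist=[-10,-20,-30,-40,-50,-60,-70,-80], fingers=[165,165,165,165,165,165,165,165])

```text
clock: 7.38
eef_pos: [0.5589, -0.0097, 0.1539]
eef_rot: [0.998, 0.058, -0.001, 0.0]
force: [-0.3, -0.4, 0.1]
gripper_width: 0.0368
finger_force: 6.0
```

>>> servo_tool([
  [0,0,1.5],
  [0,0,2.5],
  [0,0,2.5],
  [0,0,2.5],
], twist=[-10,-10,-10,-10], fingers=[165,165,165,165])

```text
clock: 7.88
eef_pos: [0.5597, -0.0098, 0.1301]
eef_rot: [0.99, 0.141, -0.0, 0.0]
force: [-0.3, 0.0, 0.5]
gripper_width: 0.0369
finger_force: 6.0
```

```bash
python3 - <<'E'
from h import *
s=ctrl.sense();print(s["clock"],s["eef_pos"],s["eef_rot"].round(3),s["joint_positions"].round(3),s["gripper_width"],s["force"],s["finger_force"],s["ft_torque"])
c=ctrl.capture("side");print(proj(c,s["eef_pos"]-[0,0,.019]),proj(c,[.560,-.010,.082]))
f=c["frame"]
a=cv2.resize(f[185:285,200:320],None,fx=6,fy=6,interpolation=cv2.INTER_CUBIC)
cv2.imwrite("pics/n1.png",a[:,:,::-1])
E
```

```text
7.875 [ 0.55968906 -0.00979388  0.1301241 ] [ 0.99   0.141 -0.     0.   ] [-0.075  0.458 -0.004  1.87   0.003  0.814 -1.369] 0.0369356496427696 [-0.25675194  0.01021346  0.4814143 ] 5.999902188777924 [ 0.03404154  0.04869811 -0.01898411]
[245.60102185 223.72162161] [246.63603241 237.14708529]
```

View pics/n1.png

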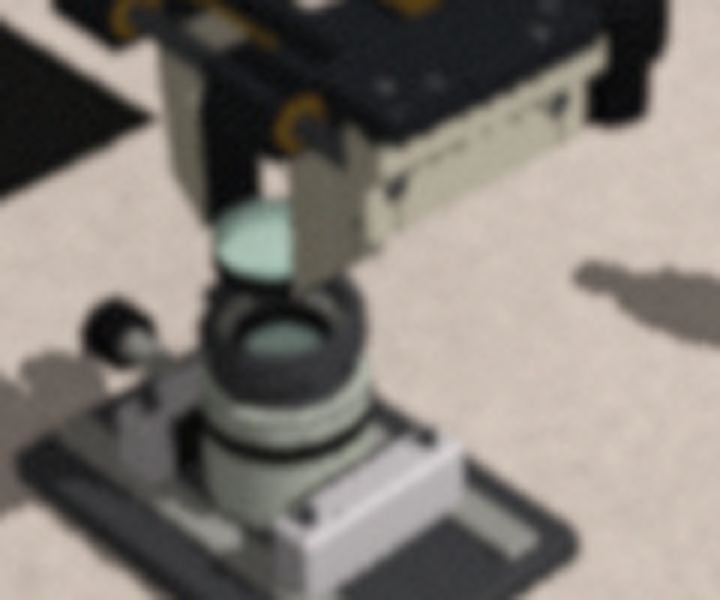

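>>> servo_tool([
  [0,0,1],
  [0,0,1.8],
  [0,0,1.95],
  [0,0,2.05],
  [0,0,2.1],
  [0,0,2.1],
], twist=[0,0,0,0,0,0], fingers=[165,165,165,165,165,165])

```text
clock: 8.68
eef_pos: [0.5597, -0.0095, 0.1093]
eef_rot: [0.99, 0.142, 0.0, -0.0]
force: [-1.1, 3.0, 3.5]
gripper_width: 0.0374
finger_force: 6.0
```

>>> servo_tool([
  [0,-0.05,0],
  [0,-0.1,0],
  [0,-0.1,0],
], twist=[0,0,0], fingers=[165,165,165])

```text
clock: 9.05
eef_pos: [0.5595, -0.0092, 0.1092]
eef_rot: [0.99, 0.142, 0.0, 0.0]
force: [0.2, -0.2, 3.4]
gripper_width: 0.0372
finger_force: 6.0
```

>>> servo_tool([
  [0,0,0.05],
  [0,0,0.1],
  [0,0,0.1],
], twist=[0,0,0], fingers=[165,165,165])

```text
clock: 9.43
eef_pos: [0.5595, -0.0085, 0.1081]
eef_rot: [0.99, 0.142, 0.0, -0.0]
force: [0.5, 1.8, 3.1]
gripper_width: 0.0376
finger_force: 6.0
```

>>> servo_tool([
  [0,-0.05,0],
  [0,-0.05,0],
  [0,-0.05,0.05],
  [0,-0.05,0.1],
  [0,-0.05,0.1],
], twist=[0,0,0,0,0], fingers=[165,165,165,165,165])

```text
clock: 10.05
eef_pos: [0.5593, -0.008, 0.1071]
eef_rot: [0.99, 0.142, 0.0, -0.0]
force: [1.4, 2.4, 2.2]
gripper_width: 0.0375
finger_force: 6.0
```

>>> servo_tool([
  [0.04,-0.05,0],
  [0.04,-0.05,0],
  [0.04,-0.05,0.05],
  [0.04,-0.05,0.05],
], twist=[0,0,0,0], fingers=[165,165,165,165])

```text
clock: 10.55
eef_pos: [0.5593, -0.0077, 0.1064]
eef_rot: [0.99, 0.142, -0.0, -0.0]
force: [0.3, 3.4, 0.6]
gripper_width: 0.0374
finger_force: 6.0
```

>>> servo_tool([
  [0,-0.06,0],
  [0,-0.06,0],
  [0,-0.06,0.05],
  [0,-0.06,0.1],
  [0,-0.06,0.1],
], twist=[0,0,0,0,0], fingers=[165,165,165,165,165])

```text
clock: 11.18
eef_pos: [0.5595, -0.0073, 0.1057]
eef_rot: [0.99, 0.142, 0.0, 0.0]
force: [1.7, 1.9, 2.5]
gripper_width: 0.0375
finger_force: 6.0
```

>>> servo_tool([
  [0.03,-0.03,0.05],
  [0.03,-0.03,0.1],
  [0.03,-0.03,0.1],
], twist=[0,0,0], fingers=[165,165,165])

```text
clock: 11.55
eef_pos: [0.5597, -0.0071, 0.105]
eef_rot: [0.99, 0.142, 0.0, 0.0]
force: [0.2, 1.5, 6.9]
gripper_width: 0.0369
finger_force: 6.1
```

>>> servo_tool([
  [0,0,-0.05],
  [0,0,-0.05],
  [0,0,-0.05],
  [0,0,-0.05],
  [0,0,-3],
  [0,0,-6],
  [0,0,-6],
], twist=[0,0,0,0,0,0,0], fingers=[150,140,120,100,100,60,0])

```text
clock: 12.42
eef_pos: [0.5608, -0.0069, 0.1667]
eef_rot: [0.99, 0.142, 0.002, 0.0]
force: [0.6, -0.6, 0.5]
gripper_width: 0.0714
finger_force: 0.0
```

```bash
python3 - <<'E'
from h import *
s=ctrl.sense();print(s["clock"],s["eef_pos"],s["joint_positions"].round(3),s["force"])
c=ctrl.capture("side")
f=c["frame"]
a=cv2.resize(f[215:275,205:285],None,fx=10,fy=10,interpolation=cv2.INTER_CUBIC)
cv2.imwrite("pics/n2.png",a[:,:,::-1])
E
```

```text
12.425 [ 0.56080483 -0.00685512  0.16667798] [-0.081  0.413 -0.003  1.835  0.002  0.89  -1.371] [ 0.61747028 -0.64803297  0.4982839 ]
```

View pics/n2.png

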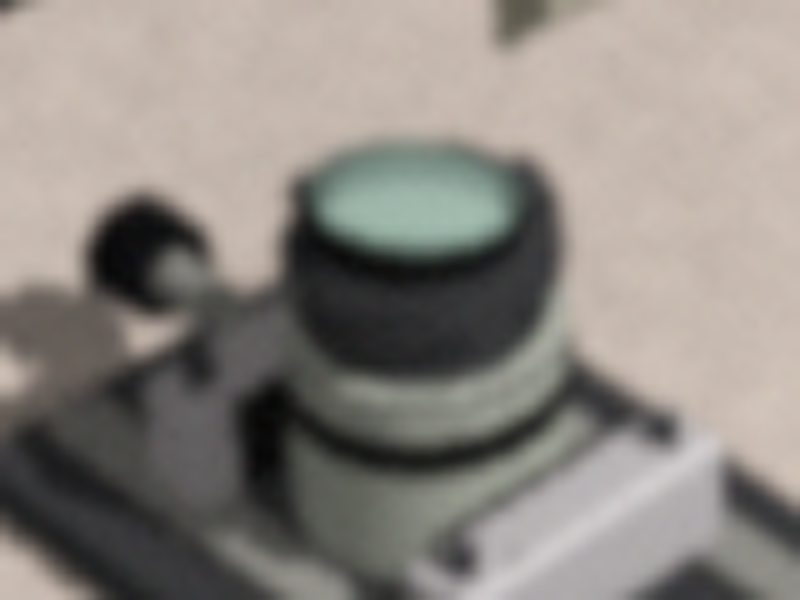

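>>> servo_tool([
  [0.3,-4,0],
  [0.6,-8,0],
  [1,-12,0],
  [1.3,-16,0],
  [1.7,-21,0],
  [2.1,-25.9,0],
  [2.1,-25.9,2],
  [2.1,-25.9,4],
], twist=[-10,-20,-30,-40,-50,-60,-70,-80], fingers=[0,0,0,0,0,0,0,0])

```text
clock: 13.48
eef_pos: [0.506, 0.2482, 0.123]
eef_rot: [0.664, 0.747, -0.001, -0.0]
force: [0.2, 0.3, -0.9]
gripper_width: 0.0921
finger_force: 0.0
```

>>> servo_tool([
  [0,0,0],
  [0,0,0],
  [0,0,0],
  [0,0,0],
  [0,0,0],
], twist=[-10,-20,-30,-40,-50], fingers=[0,0,0,0,0])

```text
clock: 14.1
eef_pos: [0.5061, 0.2472, 0.1233]
eef_rot: [0.287, 0.958, -0.001, -0.001]
force: [0.2, -1.1, 0.2]
gripper_width: 0.0918
finger_force: 0.0
```

```bash
python3 - <<'E'
from h import *
s=ctrl.sense();print(s["clock"],s["eef_pos"],s["eef_rot"],s["joint_positions"].round(3),s["force"])
q=s["eef_rot"]
from scipy.spatial.transform import Rotation as Ro
print(100*(Ro.from_quat(q).as_matrix().T@(np.array([.508,.2475,.034])-s["eef_pos"])))
E
```

```text
14.1 [0.50611756 0.24722065 0.12334952] [ 2.86921619e-01  9.57953484e-01 -5.73184654e-04 -8.82246667e-04] [-0.123  0.549 -0.6    1.829  0.389  0.886  0.083] [ 0.24719836 -1.09172689  0.23541217]
[-0.15405735  0.14115204  8.93453518]
```

>>> servo_tool([
  [-0.2,0.1,4],
  [-0.2,0.1,8],
  [-0.2,0.1,9.3],
  [-0.2,0.1,9.3],
  [-0.2,0.1,9.3],
  [-0.2,0.1,9.3],
], twist=[0,0,0,0,0,0], fingers=[0,0,60,100,120,120])

```text
clock: 14.85
eef_pos: [0.5098, 0.2478, 0.0329]
eef_rot: [0.29, 0.957, 0.001, 0.001]
force: [0.0, -0.1, 0.5]
gripper_width: 0.0572
finger_force: 6.0
```

>>> servo_tool([
  [0,0,0],
  [0,0,0],
  [0,0,0],
  [0,0,0],
  [0,0,0],
  [0,0,0],
  [0,0,0],
  [0,0,0],
], twist=[0,0,-10,-20,-30,-40,-50,-60], fingers=[60,60,60,60,60,60,60,60])

```text
clock: 15.85
eef_pos: [0.5092, 0.2472, 0.0317]
eef_rot: [-0.23, 0.973, -0.0, 0.0]
force: [0.9, -0.7, 0.1]
gripper_width: 0.0701
finger_force: 0.0
```

>>> servo_tool([
  [0,0,0],
  [0,0,0],
  [0,0,0],
  [0,0,0],
  [0,0,0],
  [0,0,0],
], twist=[-10,-20,-30,-30,-30,-30], fingers=[60,60,70,100,120,120])

```text
clock: 16.6
eef_pos: [0.5091, 0.2473, 0.0317]
eef_rot: [-0.471, 0.882, -0.0, 0.0]
force: [0.6, 0.2, -0.3]
gripper_width: 0.0574
finger_force: 6.0
```

```bash
python3 - <<'E'
from h import *
s=ctrl.sense();print(s["clock"],s["eef_pos"],s["eef_rot"],s["joint_positions"].round(3),s["force"],s["gripper_width"])
E
```

```text
16.6 [0.50910849 0.24731901 0.03165075] [-4.70929103e-01  8.82171045e-01 -1.62356486e-04  2.75877218e-05] [ 0.051  0.801 -0.899  1.871  0.813  0.886  1.294] [ 0.60751358  0.2245122  -0.34322295] 0.05739152464093781
```

>>> servo_tool([
  [0,0,0],
  [0,0,0],
  [0,0,-4],
  [0,0,-9],
  [0,0,-12],
  [4,-4,-12],
  [8,-8,-12],
  [12,-12,-12],
], twist=[0,0,0,0,0,0,0,0], fingers=[130,130,130,130,130,130,130,130], grip_force=15)

```text
clock: 17.6
eef_pos: [0.5426, 0.0792, 0.1518]
eef_rot: [-0.472, 0.882, -0.0, 0.0]
force: [1.3, 0.6, -0.2]
gripper_width: 0.0566
finger_force: 15.0
```

>>> servo_tool([
  [3,-3.1,0],
  [6.3,-6.3,0],
  [6.3,-6.3,0],
  [6.3,-6.3,0],
  [6.3,-6.3,0],
], twist=[0,0,0,-5,-10], fingers=[130,130,130,130,130])

```text
clock: 18.23
eef_pos: [0.5597, -0.0056, 0.1518]
eef_rot: [-0.548, 0.836, 0.0, 0.0]
force: [0.1, -0.5, -0.1]
gripper_width: 0.0568
finger_force: 15.0
```

```bash
cat > st.py <<'E'
from h import *
import sys
s=ctrl.sense();print(s["clock"],s["eef_pos"].round(4),s["eef_rot"].round(3),s["joint_positions"].round(3),s["force"].round(1),s["ft_torque"].round(2),s["gripper_width"].round(4))
from scipy.spatial.transform import Rotation as Ro
if len(sys.argv)>1: print((100*(Ro.from_quat(s["eef_rot"]).as_matrix().T@(np.array(eval(sys.argv[1]))-s["eef_pos"]))).round(2))
E
python3 st.py [.5598,-.0068,.125]
```

```text
Traceback (most recent call last):
  File "st.py", line 3, in <module>
    s=ctrl.sense();print(s["clock"],s["eef_pos"].round(4),s["eef_rot"].round(3),s["joint_positions"].round(3),s["force"].round(1),s["ft_torque"].round(2),s["gripper_width"].round(4))
                                                                                                                                                          ^^^^^^^^^^^^^^^^^^^^^^^^
AttributeError: 'float' object has no attribute 'round'
```

```bash
sed -i 's/s\["gripper_width"\].round(4)/round(s["gripper_width"],4)/' st.py
python3 st.py [.5598,-.0068,.125]
```

```text
18.225 [ 0.5597 -0.0056  0.1518] [-0.548  0.836  0.     0.   ] [ 0.635  0.689 -1.097  1.791  0.686  1.102  2.028] [ 0.1 -0.5 -0.1] [ 0.17 -0.05  0.03] 0.0568
[ 0.1  -0.06  2.68]
```

>>> servo_tool([
  [0.1,-0.05,2],
  [0.1,-0.05,3.5],
  [0.1,-0.05,4],
  [0.1,-0.05,4.2],
  [0.1,-0.05,4.2],
], twist=[0,0,0,0,0], fingers=[130,130,130,130,130])

```text
clock: 18.85
eef_pos: [0.5601, -0.0073, 0.1098]
eef_rot: [-0.547, 0.837, -0.0, 0.0]
force: [-0.5, 0.5, -0.6]
gripper_width: 0.0564
finger_force: 15.0
```

>>> servo_tool([
  [0,0,0.1],
  [0,0,0.15],
  [0,0,0.2],
  [0,0,0.2],
], twist=[0,0,0,0], fingers=[130,130,130,130])

```text
clock: 19.35
eef_pos: [0.5599, -0.0076, 0.1076]
eef_rot: [-0.547, 0.837, -0.0, -0.0]
force: [0.1, 0.6, -0.9]
gripper_width: 0.0566
finger_force: 15.0
```

>>> servo_tool([
  [0,0,0.05],
  [0,0,0.1],
  [0,0,0.1],
], twist=[0,0,0], fingers=[130,130,130])

```text
clock: 19.73
eef_pos: [0.5599, -0.0076, 0.1065]
eef_rot: [-0.547, 0.837, 0.0, -0.0]
force: [0.6, -0.2, -0.8]
gripper_width: 0.0565
finger_force: 15.0
```

>>> servo_tool([
  [0,0,0.05],
  [0,0,0.1],
  [0,0,0.1],
], twist=[0,0,0], fingers=[130,130,130])

```text
clock: 20.1
eef_pos: [0.56, -0.0075, 0.1059]
eef_rot: [-0.547, 0.837, -0.0, 0.0]
force: [-1.2, -1.2, 3.8]
gripper_width: 0.0566
finger_force: 15.0
```

>>> servo_tool([
  [0,0,0.02],
  [0,0,0.02],
  [0,0,0.02],
  [0,0,0.02],
  [0,0,0.02],
  [0,0,0.02],
], twist=[5,10,15,20,25,30], fingers=[130,130,130,130,130,130])

```text
clock: 20.85
eef_pos: [0.5603, -0.0077, 0.1056]
eef_rot: [-0.31, 0.951, -0.0, 0.0]
force: [1.4, -1.0, 0.6]
gripper_width: 0.0564
finger_force: 15.0
```

>>> servo_tool([
  [0,0,0.03],
  [0,0,0.05],
  [0,0,0.05],
], twist=[0,0,0], fingers=[130,130,130])

```text
clock: 21.22
eef_pos: [0.5602, -0.0075, 0.1052]
eef_rot: [-0.312, 0.95, -0.0, 0.0]
force: [0.5, -1.0, 5.4]
gripper_width: 0.0565
finger_force: 15.0
```

>>> servo_tool([
  [0,0,0],
  [0,0,0],
  [0,0,0.02],
  [0,0,0.04],
], twist=[5,10,15,20], fingers=[130,130,130,130])

```text
clock: 21.72
eef_pos: [0.5603, -0.0076, 0.1047]
eef_rot: [-0.141, 0.99, -0.0, 0.0]
force: [0.6, -0.6, 2.7]
gripper_width: 0.0567
finger_force: 15.0
```

>>> servo_tool([
  [0,0,0.02],
  [0,0,0.05],
  [0,0,0.07],
  [0,0,0.1],
  [0,0,0.12],
  [0,0,0.15],
], twist=[5,10,15,20,25,30], fingers=[130,130,130,130,130,130])

```text
clock: 22.48
eef_pos: [0.5594, -0.0072, 0.1025]
eef_rot: [0.12, 0.993, 0.0, -0.001]
force: [-0.1, 0.6, -0.4]
gripper_width: 0.0568
finger_force: 15.0
```

>>> servo_tool([
  [0,0,0.03],
  [0,0,0.04],
  [0,0,0.04],
], twist=[0,0,0], fingers=[130,130,130])

```text
clock: 22.85
eef_pos: [0.5598, -0.0073, 0.1025]
eef_rot: [0.118, 0.993, 0.0, -0.0]
force: [-1.4, 1.9, 0.0]
gripper_width: 0.0569
finger_force: 15.0
```

>>> servo_tool([
  [0,0,0.03],
  [0,0,0.05],
  [0,0,0.05],
], twist=[0,0,0], fingers=[130,130,130])

```text
clock: 23.22
eef_pos: [0.5599, -0.0073, 0.1022]
eef_rot: [0.119, 0.993, 0.0, -0.0]
force: [-1.8, 3.1, 1.8]
gripper_width: 0.0568
finger_force: 15.0
```

>>> servo_tool([
  [0,0,0.03],
  [0,0,0.03],
  [0,0,0.03],
], twist=[0,0,0], fingers=[130,130,130])

```text
clock: 23.6
eef_pos: [0.5599, -0.0073, 0.1019]
eef_rot: [0.119, 0.993, 0.0, -0.0]
force: [-2.1, 3.3, 4.0]
gripper_width: 0.0567
finger_force: 15.0
```

>>> servo_tool([
  [0,0,0],
  [0,0,0],
  [0,0,0],
], twist=[5,10,10], fingers=[130,130,130])

```text
clock: 23.98
eef_pos: [0.5601, -0.0072, 0.1018]
eef_rot: [0.205, 0.979, 0.0, 0.0]
force: [0.6, 4.7, -0.5]
gripper_width: 0.0562
finger_force: 15.0
```

>>> servo_tool([
  [0,0.03,0.05],
  [0,0.03,0.08],
  [0,0.03,0.08],
], twist=[0,0,0], fingers=[130,130,130])

```text
clock: 24.35
eef_pos: [0.5601, -0.0071, 0.1013]
eef_rot: [0.205, 0.979, 0.0, 0.0]
force: [-2.9, 4.5, 6.1]
gripper_width: 0.0568
finger_force: 15.0
```

>>> servo_tool([
  [0,0,0],
  [0,0,0],
  [0,0,0],
], twist=[5,10,10], fingers=[130,130,130])

```text
clock: 24.72
eef_pos: [0.5602, -0.007, 0.1011]
eef_rot: [0.289, 0.957, 0.0, 0.0]
force: [-1.3, 4.2, 1.5]
gripper_width: 0.0565
finger_force: 15.0
```

>>> servo_tool([
  [0.02,0.03,0.03],
  [0.02,0.03,0.05],
  [0.02,0.03,0.05],
], twist=[0,0,0], fingers=[130,130,130])

```text
clock: 25.1
eef_pos: [0.5603, -0.007, 0.1009]
eef_rot: [0.289, 0.957, -0.0, 0.0]
force: [-2.8, 3.7, 7.3]
gripper_width: 0.0565
finger_force: 15.0
```

>>> servo_tool([
  [0,0,0],
  [0,0,0],
  [0,0,0],
], twist=[5,10,10], fingers=[130,130,130])

```text
clock: 25.48
eef_pos: [0.5602, -0.0069, 0.1009]
eef_rot: [0.372, 0.928, -0.0, 0.0]
force: [-1.7, 4.0, 6.7]
gripper_width: 0.0569
finger_force: 15.0
```

>>> servo_tool([
  [0,0.02,-0.01],
  [0,0.02,-0.01],
  [0,0.02,-0.01],
], twist=[3,6,6], fingers=[130,130,130])

```text
clock: 25.85
eef_pos: [0.5603, -0.0068, 0.1009]
eef_rot: [0.419, 0.908, -0.0, 0.0]
force: [-2.5, 3.3, 7.3]
gripper_width: 0.0566
finger_force: 15.0
```

>>> servo_tool([
  [0,0,0],
  [0,0,0],
  [0,0,0],
], twist=[3,3,3], fingers=[130,130,130])

```text
clock: 26.22
eef_pos: [0.5603, -0.0068, 0.1009]
eef_rot: [0.443, 0.897, -0.0, 0.0]
force: [-2.2, 4.0, 6.9]
gripper_width: 0.0566
finger_force: 15.0
```

>>> servo_tool([
  [0,0,0],
  [0,0,0],
  [0,0,0],
], twist=[3,3,3], fingers=[130,130,130])

```text
clock: 26.6
eef_pos: [0.5602, -0.0068, 0.1008]
eef_rot: [0.466, 0.885, -0.0, 0.0]
force: [-3.1, 4.1, 6.5]
gripper_width: 0.0566
finger_force: 15.0
```

```bash
python3 st.py
```

```text
26.6 [ 0.5602 -0.0068  0.1008] [ 0.466  0.885 -0.     0.   ] [ 0.291  0.558 -0.525  1.861  0.371  0.821  0.176] [-3.1  4.1  6.5] [ 0.94  0.36 -0.06] 0.0566
```

>>> servo_tool([
  [0,0,0],
  [0,0,0],
  [0,0,0],
], twist=[3,3,3], fingers=[130,130,130])

```text
clock: 26.98
eef_pos: [0.5603, -0.0068, 0.1009]
eef_rot: [0.489, 0.872, -0.0, 0.0]
force: [-1.8, 3.8, 5.7]
gripper_width: 0.0567
finger_force: 15.0
```

>>> servo_tool([
  [0,0,0],
  [0,0,0],
  [0,0,0],
], twist=[3,3,3], fingers=[130,130,130])

```text
clock: 27.35
eef_pos: [0.5603, -0.0067, 0.1009]
eef_rot: [0.512, 0.859, 0.0, 0.0]
force: [-1.8, 4.4, 6.3]
gripper_width: 0.0563
finger_force: 15.0
```

```bash
python3 st.py
```

```text
27.35 [ 0.5603 -0.0067  0.1009] [0.512 0.859 0.    0.   ] [ 0.273  0.552 -0.498  1.862  0.352  0.815  0.089] [-1.8  4.4  6.3] [ 1.02  0.33 -0.01] 0.0563
```

>>> servo_tool([
  [0,0,0],
  [0,0,0],
  [0,0,0],
], twist=[3,3,3], fingers=[130,130,130])

```text
clock: 27.72
eef_pos: [0.5603, -0.0067, 0.1008]
eef_rot: [0.534, 0.846, 0.0, 0.0]
force: [-2.6, 3.9, 6.2]
gripper_width: 0.0568
finger_force: 15.0
```

>>> servo_tool([
  [0,0,0],
  [0,0,0],
  [0,0,0],
], twist=[3,3,3], fingers=[130,130,130])

```text
clock: 28.1
eef_pos: [0.5602, -0.0066, 0.1007]
eef_rot: [0.556, 0.831, 0.0, 0.0]
force: [-2.2, 4.7, 6.0]
gripper_width: 0.0567
finger_force: 15.0
```

```bash
python3 st.py
```

```text
28.1 [ 0.5602 -0.0066  0.1007] [0.556 0.831 0.    0.   ] [ 0.254  0.547 -0.471  1.864  0.333  0.809  0.002] [-2.2  4.7  6. ] [0.93 0.38 0.04] 0.0567
```

>>> servo_tool([
  [0,0,0],
  [0,0,0],
  [0,0,0],
], twist=[3,3,3], fingers=[130,130,130])

```text
clock: 28.48
eef_pos: [0.5602, -0.0066, 0.1006]
eef_rot: [0.577, 0.817, -0.0, -0.0]
force: [-0.7, 4.8, 4.9]
gripper_width: 0.0563
finger_force: 15.0
```

```bash
python3 st.py
```

```text
28.475 [ 0.5602 -0.0066  0.1006] [ 0.577  0.817 -0.    -0.   ] [ 0.245  0.544 -0.458  1.865  0.323  0.806 -0.041] [-0.7  4.8  4.9] [1.03 0.4  0.06] 0.0563
```

>>> servo_tool([
  [0,0,0],
  [0,0,0],
  [0,0,0],
], twist=[3,3,3], fingers=[130,130,130])

```text
clock: 28.85
eef_pos: [0.5601, -0.0066, 0.1006]
eef_rot: [0.598, 0.801, -0.0, -0.0]
force: [-1.0, 5.0, 4.2]
gripper_width: 0.0571
finger_force: 15.0
```

```bash
python3 st.py
```

```text
28.85 [ 0.5601 -0.0066  0.1006] [ 0.598  0.801 -0.    -0.   ] [ 0.235  0.542 -0.444  1.866  0.313  0.803 -0.085] [-1.   5.   4.2] [1.16 0.33 0.04] 0.0571
```

>>> servo_tool([
  [0,0,0],
  [0,0,0],
  [0,0,0],
], twist=[3,3,3], fingers=[130,130,130])

```text
clock: 29.22
eef_pos: [0.5601, -0.0065, 0.1005]
eef_rot: [0.619, 0.785, -0.0, -0.0]
force: [-0.5, 4.7, 3.0]
gripper_width: 0.0565
finger_force: 15.0
```

```bash
python3 st.py
```

```text
29.225 [ 0.5601 -0.0065  0.1005] [ 0.619  0.785 -0.    -0.   ] [ 0.226  0.54  -0.431  1.867  0.303  0.8   -0.128] [-0.5  4.7  3. ] [1.08 0.31 0.09] 0.0565
```

>>> servo_tool([
  [0,0,0],
  [0,0,0],
  [0,0,0],
], twist=[2,2,2], fingers=[130,130,130])

```text
clock: 29.6
eef_pos: [0.5601, -0.0065, 0.1004]
eef_rot: [0.632, 0.775, -0.0, -0.0]
force: [-1.1, 4.8, 2.5]
gripper_width: 0.0565
finger_force: 15.0
```

>>> servo_tool([
  [0,0,-0.02],
  [0,0,-0.02],
  [0,0,-0.02],
  [0,0,-2],
  [0,0,-6],
  [0,0,-10],
  [0,0,-14],
  [0,0,-14],
], twist=[0,0,0,0,0,0,0,0], fingers=[80,30,0,0,0,0,0,0])

```text
clock: 30.6
eef_pos: [0.5619, -0.0068, 0.2438]
eef_rot: [0.634, 0.773, 0.002, 0.002]
force: [-0.2, -0.7, 0.2]
gripper_width: 0.0918
finger_force: 0.0
```

```bash
python3 - <<'E'
from h import *
c=ctrl.capture("side");d=ctrl.capture("top")
a=cv2.resize(c["frame"][205:275,205:285],None,fx=6,fy=6,interpolation=cv2.INTER_CUBIC)
b=cv2.resize(c["frame"],(480,360))[:, 100:400]
e=np.zeros((420,780,3),np.uint8);e[:,:480]=a;e[:360,480:]=b
cv2.imwrite("pics/end.png",e[:,:,::-1])
E
python3 st.py
```

```text
30.7 [ 0.5601 -0.0072  0.2404] [ 0.634  0.773 -0.     0.   ] [ 0.268  0.383 -0.473  1.715  0.194  1.09  -0.069] [-0.4  0.3 -0.4] [-0.07 -0.07 -0.  ] 0.0917
```

View pics/end.png

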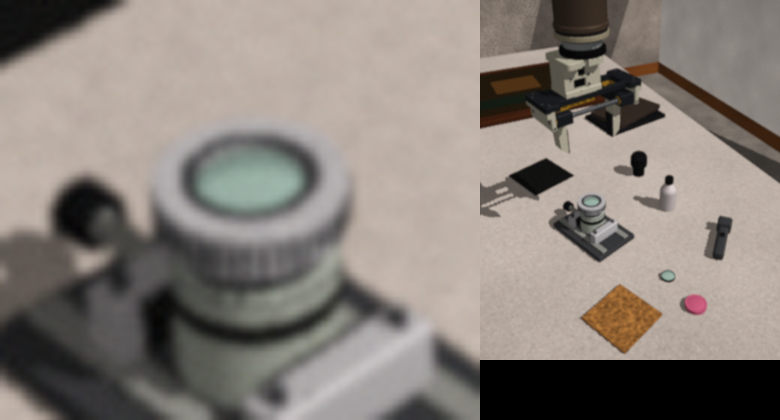

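```bash
python3 -c "
from cell import ctrl
print(ctrl.close_job())"
```

```text
the job is handed in; nothing more can be done
None
```

The lens is in the nose and the retaining ring is screwed down to an estimated 20 N on the glass (a figure from turn angle, not measured directly). The job was handed in at 31 s with the eyepiece, torch and bottle not touched; no verdict came back.

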